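# Seal a gel tray in the cam caster

### The arm

A 6-joint arm with a two-finger parallel gripper is mounted at the origin on a cart in front of the work surface, level with it; the furniture and walls round the work are solid. World frame = base frame: x ahead of the robot, y to its left, z up, the work surface at z = 0. Lengths are in m, angles in degrees, forces in N, time in s.
With the tool pointing down it reaches from about 0.35 to 0.875 m from the base axis. Payload 4.2 kg.
Tool frame: the origin (TCP) lies midway between the tips of the shut fingers; the grasp point (between the pads) lies 19 mm behind it; z points along the fingers, y is the line along which they close (so a half turn about z gives the same grasp; the last joint's range is limited). The gripper opens to 85 mm and grips with 20 to 120 N. Pads are 22 mm wide; open, the fingers measure 114 mm over their backs; the gripper's body (76 mm by 85 mm) begins 54 mm behind the grasp point. The pads swing forward as they close: fully open they stand 13 mm farther back than shut.
Start: joints at [84.316, 22.042, 0.453, 0, -68.411, -14.817], TCP at [0.219, 0.585, 0.231] pointing down, gripper open.
Joint ranges: [-179.83, 179.83], [-69.29, 118.12], [-61.27, 80.66], [-181.25, 117.63], [-171.15, -9.14], [-177.46, 177.46]. Speed limits (degrees/s): [159.86, 159.86, 180, 180, 180, 180].

### API

Orientations are given as [roll, pitch, yaw] about the fixed x, y, z axes, in that order (R = Rz(yaw) Ry(pitch) Rx(roll)).
In Python, from rig import r gives the robot as it stands.
- The arm moves only by the shell command python3 -m pendant 'ROWS' [FORCE]. ROWS is JSON, a list of rows, each a list of 5 numbers: the opening, from 0 (shut) to 1 (fully open), then the shift along the world's x, y, z in m, then the turn about the world's z in rad. A call has exactly 10 rows; each row shifts and turns the commanded pose from where the row before left it; what a row does not reach is not made up. A row lasts 1/12 s, in which the tool goes at most 41.7 mm and 7.16 degrees, less where a joint would pass 70% of its speed; a pose out of reach is approached as far as the arm can. A call with a gripper value outside its range is refused whole. The fingers move at their own pace and stop on an object; FORCE is the grip in N (left out, the last holds). Time passes only in rows, so rows that do not move let the fingers close, or fill a call up. It gives the time, the measured TCP pose, the force, the opening and the grip force at its end, in the units of the state.
- r.state(): the state, without advancing time (a new reading comes with each control period).
- r.snapshot(name): name is "side" or "top" or "wrist"; returns the picture (400x640x3 uint8, red, green, blue); there is no depth.
- r.camera_params(name): a dict with "fx", "fy", "cx", "cy" (pixels), "rvec" (rotation vector, rad) and "tvec" (3), from world to camera coordinates, as OpenCV has them. Camera axes: x right, y down, z forward; pixel columns grow to the right and rows downward; lengths in m; the calibration is good to about 2 mm. A picture is of the moment at which its call begins: read the wrist's pose just before it. camera_params takes no time and is no camera call; for the wrist camera it gives the pose at the moment of the call.
- r.close_job(): hands the job in; it is judged then, once.
The state is a dict: "time_s": time; "joints": joint angles; "qvel": joint speeds; "joint_torque": joint torques, N m; "eef_pos": TCP position; "tool_rot": TCP orientation; "wrist_force": force on the tool from outside, world axes, zero at the start; "ft_torque": the same for the moment, N m; "opening": opening from 0.0 (shut) to 1.0 (fully open); "gripper_force": force on a finger pad.
Only numpy, scipy, OpenCV 4.12 (cv2) and the standard library are available. Lean on these libraries where they do the work, as an engineer would, in place of code of your own. Each camera call takes 0.05 s, during which the arm holds its last target. There are 200 camera calls.

### The job

Lay the white gel casting tray flat on the bed of the gel caster, between its two rubber-faced walls and the low locators, with its comb-slot end at the fixed wall, and let go of it. Then swing the cam lever round to the point of highest cam lift, where the lever stands straight out in line with the caster and both open ends of the tray are pressed tight, and keep hold of the lever there: it springs back when released, so finish while still holding it, ready for the gel to be poured. Leave the comb, bottle, tape roll and vial where they are.

Things in the scene. Friction and masses are not known exactly. Their poses are not given: they have to be found in the camera images.
- gel_caster: Grey gel caster, fixed to the bench, 96 mm wide (its x), 194 mm long (its y), bed top 10 mm above the bench. Origin on the bench under the bay's centre, z up. Fixed wall at its -y end, sliding wall and cam at its +y end. With the lever open the bay is 109 mm long between the rubber faces (y = -54.5 to +54.5 mm). Its long sides are open at mid-length, free for fingers.
- bay_floor (a point): Centre of the bay on the bed top, 10 mm over the caster's origin; the tray's origin belongs here, tray axes parallel to the caster's. Four low locators, 8 mm high, keep the tray central: inner faces at the caster's x = -34 and +34 mm, outer at 40, at y = -44 to -28 and +28 to +44 mm. Both walls rise 37 mm above the bed and are 86 mm wide.
- fixed_face (a point): Middle of the rubber face of the fixed wall, which does not move: at the caster's x = 0, y = -54.5 mm, 28 mm above the bench.
- sliding_gasket: Springy rubber gasket facing the sliding wall at the caster's +y end; face at y = +54.5 mm when open. The cam pushes it up to 12 mm towards -y: it slides the tray against the fixed wall, then is squeezed (5 N per mm, about 15 N at the highest lift). Origin: the bay's centre on the bed top when open; moves with the gasket.
- cam_lever (a joint): Angle of the cam lever about its upright pivot, rad. 0 = open, resting on its stop, arm pointing to the caster's -x; grows clockwise seen from above. Highest lift at 1.57, arm pointing to the caster's +y, straight away from the bay. Wall travel is about 12 mm times the sine of the angle, so it falls again beyond 1.57; stop at 2.2. A spring pulls it back to 0 (2 to 3 N at the knob).
- lever_arm: Steel lever arm with an upright black knob at its end, on top of the cam. Origin on the pivot axis, 39 mm above the bench; the arm runs along its own -x, 13 mm wide, its upper side 50 mm above the bench; the knob's axis is 100 mm from the pivot axis.
- lever_knob (a point): Middle of the upright knob at the end of the lever arm, 68 mm above the bench. The knob is round, 18 to 19 mm in diameter, 34 mm tall, from 51 to 85 mm above the bench; take it from above.
- lever_pivot (a point): Point on the lever's pivot axis at the height of the knob's middle (68 mm above the bench), at the caster's x = 0, y = +87.5 mm.
- gel_tray: White gel casting tray, open at both ends, 60 mm wide (its x), 100 mm long (its y), about 120 g. Origin at the centre of its underside, z up. 4 mm floor; two 4 mm side rails along its length, 30 mm high; grip across both rails (60 mm) at mid-length. Near its -y end each rail has a 3 mm comb slot between shoulders 37 mm high. This -y end goes to the caster's -y (fixed) wall.
- comb_slot (a point): Midway between the tray's two comb slots, 36 mm from the tray's centre towards its -y end and 20 mm above its underside.
- comb: Bystander: white ten-tooth gel comb lying on the bench, 40 x 98 x 8 mm; origin under its centre.
- bottle: Bystander: clear glass bottle with a blue cap, 68 mm diameter, 145 mm tall; origin under its centre.
- tape: Bystander: roll of tape lying flat, 96 x 95 x 25 mm; origin under its centre.
- vial: Bystander: small brown vial with a black cap, 33 mm diameter, 72 mm tall; origin under its centre.

How it is judged (in metres and radians):
On the way:
1. the tray lies flat on the bed in the bay, comb-slot end at the fixed wall, let go of, the lever still open (z of gel_tray in the frame of gel_caster between 0.008 and 0.012 m and x of gel_tray in the frame of gel_caster between -0.006 and 0.006 m and y of comb_slot in the frame of gel_caster below -0.03 m and angle between gel_tray's own z axis and vertical below 0.05 rad and contact force between the fingers and gel_tray below 0.1 N and linear speed of gel_tray below 0.01 m/s and value of joint cam_lever below 0.3 rad), for 0.2 s.
At the end, for the whole second after the job is handed in: Fingers hold the lever still within 0.15 rad of highest lift (1.57); the tray lies flat on the bed, within 6 mm of centre across, square within 0.05 rad, comb-slot end at the fixed wall, not touched by the fingers, pressed against the fixed wall by the sliding gasket with over 8 N (value of joint cam_lever between 1.42 and 1.72 rad and velocity of joint cam_lever between -0.1 and 0.1 rad/s and contact force between the fingers and lever_arm above 0.5 N and contact force between sliding_gasket and gel_tray above 8 N and z of gel_tray in the frame of gel_caster between 0.008 and 0.012 m and x of gel_tray in the frame of gel_caster between -0.006 and 0.006 m and y of comb_slot in the frame of gel_caster below -0.03 m and angle between the y axis of gel_tray and the y axis of gel_caster, either way round below 0.05 rad and angle between gel_tray's own z axis and vertical below 0.05 rad and linear speed of gel_tray below 0.01 m/s and contact force between the fingers and gel_tray below 0.1 N); the arm keeps its last pose, push and grip.
It fails at once if the comb, bottle, tape roll or vial was shifted by more than 25 mm (distance of any of comb, bottle, tape, vial from where it was at the start of the episode above 0.025 m).
It also fails if it takes over 58 s, if anything falls off the work surface, if the arm or the gripper's body presses on something with over 40 N, if the wrist force passes 120 N, or if a joint passes its speed limit or range.

## Working session

There is one attempt and no reset: what is moved stays moved. The work goes in short steps, Python scripts to look and compute and a shell command to move; the robot and the scene stay as the last step left them, time stands still between calls to the robot, and variables do not carry over. Pictures are saved under pics/ and viewed, at most 12 in all, crops included, and the job is handed in when it is done.

```bash
mkdir -p pics; python3 - <<'E'
from rig import r
import cv2
print(r.state()['eef_pos'],r.state()['tool_rot'],r.state()['opening'])
for n in ['top','side']:
    cv2.imwrite(f'pics/{n}0.png',r.snapshot(n)[:,:,::-1]); print(n,r.camera_params(n))
E
```

```text
[0.21864801 0.58488055 0.23023192] [ 1.79875506e+02 -2.97969734e-03 -2.05117195e+01] 0.9961857526784075
top {'fx': 465.2486297282385, 'fy': 465.2486297282385, 'cx': 315.53383490235444, 'cy': 205.90822795386615, 'rvec': array([ 2.17235419, -2.19195415,  0.06173203]), 'tvec': array([0.25224575, 0.5519021 , 0.98118509])}
side {'fx': 452.71745236525703, 'fy': 452.71745236525703, 'cx': 325.00506599371647, 'cy': 205.9227166751113, 'rvec': array([ 2.14452666, -0.14298784,  0.09682196]), 'tvec': array([-0.53518838,  0.21164454,  0.59730854])}
```

View pics/top0.png

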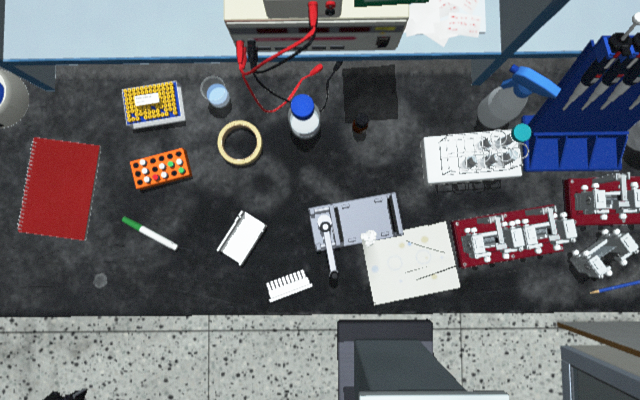

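View pics/side0.png

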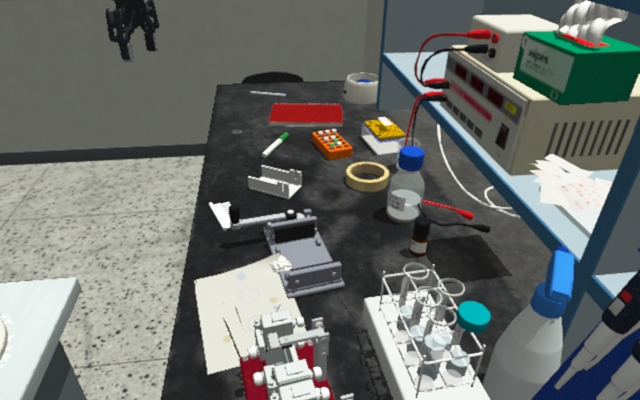

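The top view shows the tray near (241,237), the caster near (355,220) with the cam at its left end and the knob near (334,278), and the comb at (289,286). The tape, bottle and vial are higher up in the image. I'll enlarge that area.

```bash
cat > h.py <<'E'
import numpy as np,cv2
from rig import r
def px2w(cam,uv,z,P=None):
    p=P or r.camera_params(cam); R=cv2.Rodrigues(np.array(p['rvec']))[0]; t=np.array(p['tvec'])
    d=R.T@np.array([(uv[0]-p['cx'])/p['fx'],(uv[1]-p['cy'])/p['fy'],1]); c=-R.T@t
    return c+d*(z-c[2])/d[2]
def w2px(cam,X,P=None):
    p=P or r.camera_params(cam); K=np.array([[p['fx'],0,p['cx']],[0,p['fy'],p['cy']],[0,0,1]])
    return cv2.projectPoints(np.array(X,float).reshape(-1,3),np.array(p['rvec']),np.array(p['tvec']),K,None)[0][:,0]
E
python3 - <<'E'
import cv2
im=cv2.imread('pics/top0.png')[185:305,210:410]
cv2.imwrite('pics/top0c.png',cv2.resize(im,None,fx=4,fy=4,interpolation=cv2.INTER_CUBIC))
from h import *
print(px2w('top',(320,200),0),px2w('top',(420,200),0),px2w('top',(320,300),0))
E
```

```text
[0.56839522 0.23756203 0.        ] [0.56631715 0.01847811 0.        ] [0.35124324 0.2395732  0.        ]
```

View pics/top0c.png

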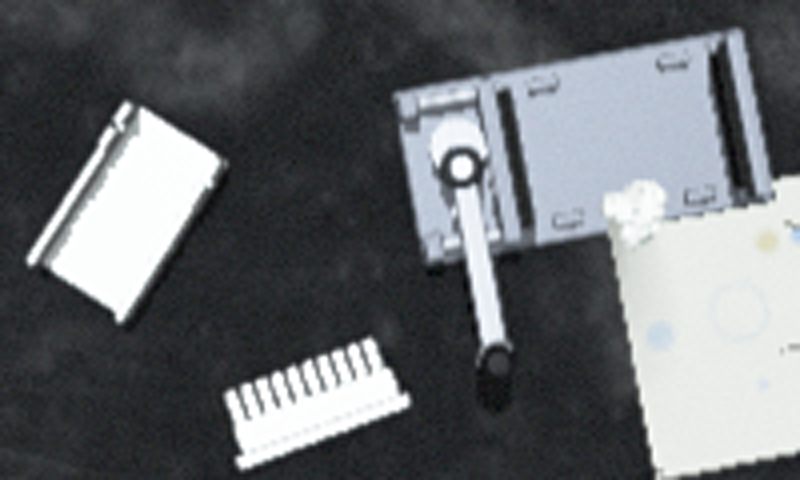

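The crop shows:
- **Tray:** rail corners at (30,262), (130,102), (225,163) and (122,322), with the comb slot at the upper end.
- **Caster:** locators at (543,84), (673,62), (568,218) and (700,195).
- **Lever:** hub at (462,165), knob top at (497,358).
- **Clutter:** a white crumpled scrap beside the bed at (635,205).

```bash
python3 - <<'E'
from h import *
P=r.camera_params('top')
W=lambda u,v,z:px2w('top',(210+(u+.5)/4-.5,185+(v+.5)/4-.5),z,P)[:2]
lb,lt,rt,rb=W(30,262,.03),W(130,102,.037),W(225,163,.037),W(122,322,.03)
print('tray',np.mean([lb,lt,rt,rb],0),[np.linalg.norm(a-b)*1e3 for a,b in((lb,lt),(rb,rt),(lb,rb),(lt,rt))])
for a,b in((lb,lt),(rb,rt)): d=a-b; print('tray yaw',np.degrees(np.arctan2(d[1],d[0]))-90)
L=[W(*p,.018) for p in((543,84),(673,62),(700,195),(568,218))]
c=np.mean(L,0); print('caster',c,[np.linalg.norm(a-b)*1e3 for a,b in((L[0],L[1]),(L[3],L[2]),(L[0],L[3]),(L[1],L[2]))])
for a,b in((L[0],L[1]),(L[3],L[2])): d=a-b; print('c yaw',np.degrees(np.arctan2(d[1],d[0]))-90)
for a,b in((L[0],L[3]),(L[1],L[2])): d=a-b; print('c yaw',np.degrees(np.arctan2(d[1],d[0])))
k=W(497,358,.085);p=W(462,165,.055);d=p-k;print('knob',k,'piv',p,np.linalg.norm(d),np.degrees(np.arctan2(d[1],d[0])),'piv-c',p-c,np.linalg.norm(p-c))
print('scrap',W(635,205,.01))
E
```

```text
tray [0.48727505 0.40485713] [np.float64(100.0045368590604), np.float64(100.15201478923426), np.float64(58.48460202116184), np.float64(59.99950423809938)]
tray yaw 57.225796991670734
tray yaw 56.35862948683106
caster [0.52396171 0.14152938] [np.float64(71.01569730552853), np.float64(71.81429396797478), np.float64(73.16533957361531), np.float64(72.83386291849011)]
c yaw 9.091248511375525
c yaw 9.367181096261206
c yaw 9.804601618385076
c yaw 10.43552512547728
knob [0.41330816 0.21126638] piv [0.51018316 0.22742474] 0.09821332566444066 9.469525774601067 piv-c [-0.01377855  0.08589536] 0.086993452050898
scrap [0.48884246 0.13375012]
```

```bash
python3 -m pendant '[[1,0.0336,-0.0225,0,-0.0275],[1,0.0336,-0.0225,0,-0.0275],[1,0.0336,-0.0225,0,-0.0275],[1,0.0336,-0.0225,0,-0.0275],[1,0.0336,-0.0225,0,-0.0275],[1,0.0336,-0.0225,0,-0.0275],[1,0.0336,-0.0225,0,-0.0275],[1,0.0336,-0.0225,0,-0.0275],[1,0,0,-0.02,0],[1,0,0,0,0]]' 40
python3 - <<'E'
from h import *
s=r.state();P=r.camera_params('wrist');print(s['eef_pos'],s['tool_rot'],s['wrist_force'],P)
cv2.imwrite('pics/w1.png',r.snapshot('wrist')[:,:,::-1])
E
```

```text
time_s: 0.93
eef_pos: [0.4877, 0.4023, 0.2071]
tool_rot: [179.6, 0.1, -33.4]
wrist_force: [-1.1, -0.7, -1.8]
opening: 1.001
gripper_force: 0.0
[0.48767712 0.40228934 0.20709395] [ 1.79582626e+02  1.35773045e-01 -3.33920559e+01] [-1.13828108 -0.72162116 -1.75084811] {'fx': 313.20119348096824, 'fy': 313.20119348096824, 'cx': 313.39078544015644, 'cy': 199.14999524483204, 'rvec': array([-1.41121221,  2.62386329,  0.36682929]), 'tvec': array([0.6034131 , 0.14729051, 0.41065932])}
```

View pics/w1.png

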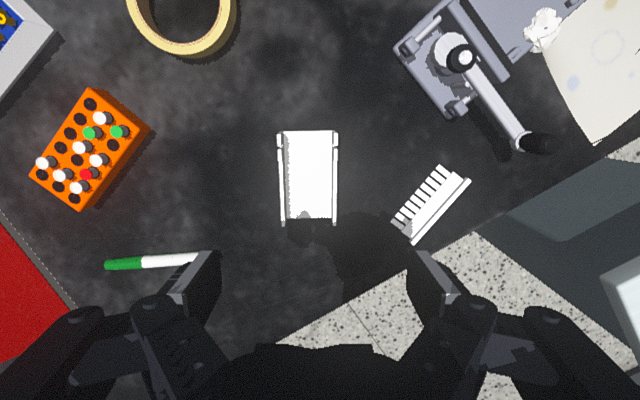

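The wrist view shows the tray centred at (308,178). Its slot-end rail corners are at (277,131) and (338,131), and its near corners at (280,226) and (337,225). It sits square to the fingers.

```bash
python3 - <<'E'
from h import *
P=r.camera_params('wrist')
a,b,c,d=[px2w('wrist',p,z,P)[:2] for p,z in(((277,131),.037),((338,131),.037),((280,226),.03),((337,225),.03))]
print(np.mean([a,b,c,d],0),[np.linalg.norm(u-v) for u,v in((a,c),(b,d),(a,b),(c,d))])
for u,v in((c,a),(d,b)): e=u-v; print(np.degrees(np.arctan2(e[1],e[0]))-90)
print(px2w('wrist',(543,30),.02,P), px2w('wrist',(458,57),.055,P), px2w('wrist',(537,142),.085,P))
E
```

```text
[0.48845023 0.40883237] [np.float64(0.10200082183954727), np.float64(0.10096995547845414), np.float64(0.05978704817591246), np.float64(0.06222260995638296)]
56.33840062409314
57.71150915145847
[0.48560967 0.14200197 0.02      ] [0.51263009 0.23597501 0.055     ] [0.41984738 0.22245487 0.085     ]
```

```bash
python3 -m pendant '[[1,0,0.0035,-0.03,0],[1,0,0,-0.035,0],[1,0,0,-0.035,0],[1,0,0,-0.035,0],[1,0,0,-0.03,0],[1,0,0,-0.02,0],[1,0,0,-0.013,0],[1,0,0,0,0],[1,0,0,0,0],[1,0,0,0,0]]' 40; python3 -c "
from h import *
s=r.state();print(s['eef_pos'],s['tool_rot'],s['wrist_force'])"
```

```text
time_s: 1.82
eef_pos: [0.4878, 0.4105, 0.0149]
tool_rot: [-179.9, -0.0, -33.0]
wrist_force: [0.3, -0.2, 0.6]
opening: 0.998
gripper_force: 0.0
[0.48780586 0.41046926 0.01487776] [-1.79860883e+02 -2.98014021e-02 -3.29983949e+01] [ 0.32164342 -0.24985119  0.58866222]
```

```bash
python3 -m pendant '[[1,0,-0.004,-0.005,0],[1,0,0,-0.005,0],[1,0,0,0,0],[0.6,0,0,0,0],[0.6,0,0,0,0],[0.6,0,0,0,0],[0.6,0,0,0,0],[0.6,0,0,0,0],[0.6,0,0,0,0],[0.6,0,0,0,0]]' 40
```

```text
time_s: 2.65
eef_pos: [0.4881, 0.4054, 0.004]
tool_rot: [-179.9, -0.0, -33.1]
wrist_force: [0.3, -0.3, 3.6]
opening: 0.693
gripper_force: 45.5
```

```bash
python3 -m pendant '[[0.6,0,0,0.02,0],[0.6,0,0,0.035,0],[0.6,0,0,0.035,0],[0.6,0,0,0.035,0],[0.6,0.005,-0.03,0.025,-0.1],[0.6,0.005,-0.035,0,-0.1],[0.6,0.005,-0.035,0,-0.1],[0.6,0.005,-0.035,0,-0.1],[0.6,0.005,-0.035,0,-0.1],[0.6,0.005,-0.03,0,-0.1]]'
python3 -m pendant '[[0.6,0.003,-0.025,0,-0.1],[0.6,0.003,-0.02,0,-0.08],[0.6,0,-0.02,0,-0.0455],[0.6,0,0,0,0],[0.6,0,0,0,0],[0.6,0,0,0,0],[0.6,0,0,0,0],[0.6,0,0,0,0],[0.6,0,0,0,0],[0.6,0,0,0,0]]'
python3 - <<'E'
from h import *
s=r.state();P=r.camera_params('wrist');print(s['eef_pos'],s['tool_rot'],s['wrist_force'],P)
a=r.snapshot('wrist')[:,:,::-1];t=r.snapshot('top')[:,:,::-1]
cv2.imwrite('pics/w2.png',a);cv2.imwrite('pics/t2.png',t)
E
```

```text
time_s: 3.48
eef_pos: [0.5164, 0.2023, 0.1523]
tool_rot: [179.8, -0.0, -67.8]
wrist_force: [0.7, 0.0, -1.0]
opening: 0.694
gripper_force: 44.9
time_s: 4.32
eef_pos: [0.5236, 0.1405, 0.1532]
tool_rot: [180.0, -0.0, -80.3]
wrist_force: [-0.2, 0.5, -1.3]
opening: 0.694
gripper_force: 44.9
[0.5235962  0.14048183 0.15323321] [ 1.79994486e+02 -7.07486448e-04 -8.03453246e+01] [-0.20704807  0.47269689 -1.31028505] {'fx': 313.20119348096824, 'fy': 313.20119348096824, 'cx': 313.39078544015644, 'cy': 199.14999524483204, 'rvec': array([-0.25978877,  3.07718933,  0.43292697]), 'tvec': array([ 0.53983698, -0.06362511,  0.28880267])}
```

View pics/w2.png

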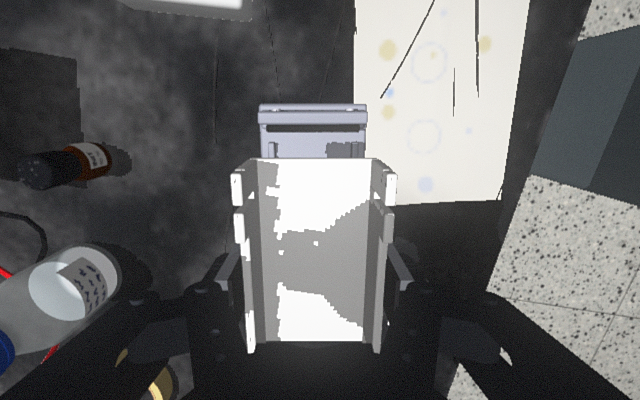

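The wrist view shows the tray square in the grip, slot end towards the fixed wall. Its floor edges are at rows 158 and 341, and the wall top spans (258..367,105). I'll check the position in the grip and triangulate the white scrap.

```bash
python3 - <<'E'
from h import *
P=r.camera_params('wrist')
f=px2w('wrist',(312,158),.153,P);n=px2w('wrist',(312,341),.153,P)
print('floor',f,n,(f+n)/2,np.linalg.norm(f-n))
a,b=px2w('wrist',(258,105),.047,P),px2w('wrist',(367,105),.047,P)
print('wall',a,b,np.linalg.norm(a-b)); m=(a+b)[:2]/2; d=(a-b)[:2]
print('wall yaw',np.degrees(np.arctan2(d[1],d[0])))
c=np.array([.524,.1415]);y=np.radians(9.6);R=np.array([[np.cos(y),-np.sin(y)],[np.sin(y),np.cos(y)]])
print('wall mid in caster',R.T@(m-c))
for z in(0,.01,.02,.03,.04): print(z,px2w('top',(368.5,236),z)[:2],px2w('side',(281,264),z)[:2])
im=cv2.imread('pics/side0.png')[180:310,190:360];cv2.imwrite('pics/s0c.png',cv2.resize(im,None,fx=4,fy=4,interpolation=cv2.INTER_CUBIC))
E
```

```text
floor [0.53233316 0.09315949 0.153     ] [0.51577837 0.19145976 0.153     ] [0.52405577 0.14230963 0.153     ] 0.09968451764419843
wall [0.5772913  0.07599331 0.047     ] [0.49569567 0.06214921 0.047     ] 0.08276173679655151
wall yaw 9.629514564948105
wall mid in caster [ 0.00023968 -0.07349797]
0 [0.48858648 0.13245819] [0.48488651 0.14773501]
0.01 [0.4885706  0.13348471] [0.4845737  0.13592259]
0.02 [0.48855472 0.13451123] [0.4842609  0.12411016]
0.03 [0.48853884 0.13553775] [0.48394809 0.11229774]
0.04 [0.48852296 0.13656428] [0.48363528 0.10048531]
```

View pics/s0c.png

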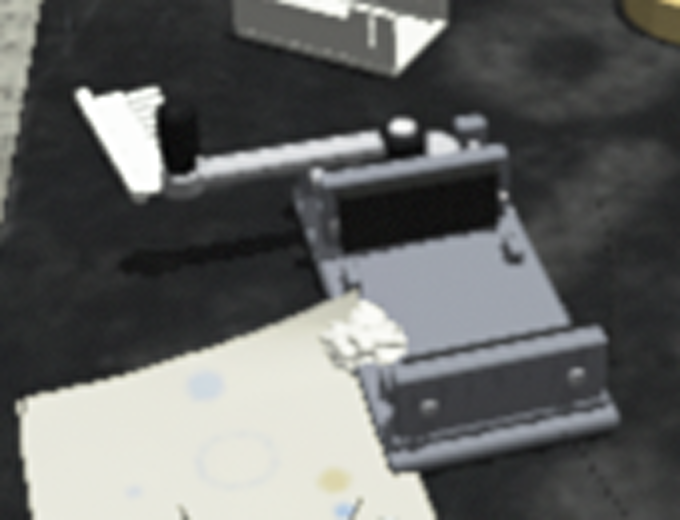

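```bash
python3 - <<'E'
from h import *
P=r.camera_params('wrist')
c=np.array([.524,.1415]);y=np.radians(9.6);R=np.array([[np.cos(y),-np.sin(y)],[np.sin(y),np.cos(y)]])
print('cam',-cv2.Rodrigues(P['rvec'])[0].T@P['tvec'])
for X in [(-43,-54.5,47),(43,-54.5,47),(-43,-54.5,10),(43,-54.5,10),(-34,-44,18),(34,-44,18),(-34,-28,18),(-48,0,10),(48,0,10)]:
    q=c+R@(np.array(X[:2])/1e3); print(X,w2px('wrist',[*q,X[2]/1e3],P))
im=cv2.imread('pics/w2.png')[95:215,220:410];cv2.imwrite('pics/w2c.png',cv2.resize(im,None,fx=4,fy=4,interpolation=cv2.INTER_CUBIC))
E
```

```text
cam [0.5352428  0.07200209 0.29530058]
(-43, -54.5, 47) [[368.22524092 130.59203854]]
(43, -54.5, 47) [[257.40298716 130.53146241]]
(-43, -54.5, 10) [[361.23656571 127.86725731]]
(43, -54.5, 10) [[264.560305   127.81450351]]
(-34, -44, 18) [[351.7707078 140.6828134]]
(34, -44, 18) [[273.99112019 140.64002968]]
(-34, -28, 18) [[351.15242365 158.92231734]]
(-48, 0, 10) [[364.08942952 187.39363298]]
(48, 0, 10) [[261.6978765  187.33567408]]
```

View pics/w2c.png

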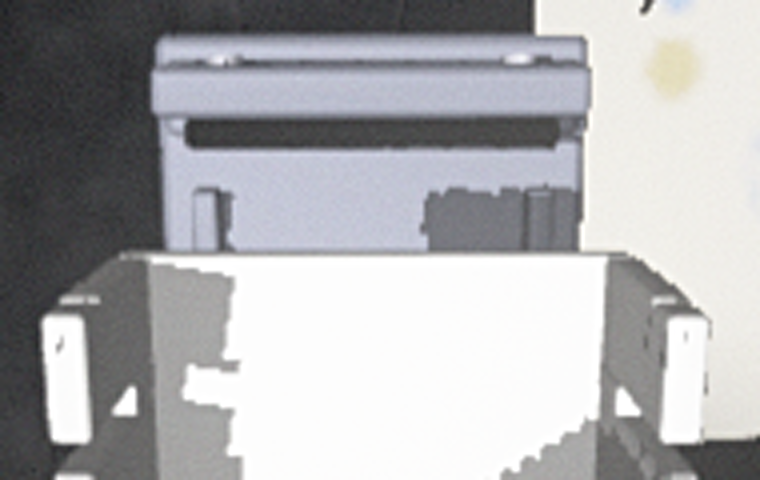

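The fixed-wall rubber's inner edge (row 132) and the locators (row 142) agree with my caster estimate to about 1 mm. The tray is centred over the bay within about 1 mm, so I'll lower it.

```bash
python3 -m pendant '[[0.6,0,0,-0.02,0],[0.6,0,0,-0.03,0],[0.6,0,0,-0.03,0],[0.6,0,0,-0.02,0],[0.6,0,0,-0.012,0],[0.6,0,0,-0.008,0],[0.6,0,0,-0.008,0],[0.6,0,0,-0.005,0],[0.6,0,0,0,0],[0.6,0,0,0,0]]'
```

```text
time_s: 5.25
eef_pos: [0.5241, 0.1402, 0.0207]
tool_rot: [-179.9, 0.0, -80.4]
wrist_force: [-0.4, 0.1, -1.4]
opening: 0.696
gripper_force: 44.9
```

```bash
python3 -m pendant '[[0.6,0,0,-0.003,0],[0.6,0,0,-0.002,0],[0.6,0,0,-0.0015,0],[0.6,0,0,0,0],[0.6,0,0,0,0],[0.6,0,0,0,0],[0.6,0,0,0,0],[0.6,0,0,0,0],[0.6,0,0,0,0],[0.6,0,0,0,0]]'
```

```text
time_s: 6.08
eef_pos: [0.5238, 0.14, 0.014]
tool_rot: [-180.0, 0.0, -80.4]
wrist_force: [0.0, 0.2, -0.6]
opening: 0.697
gripper_force: 45.0
```

```bash
python3 -m pendant '[[0.6,0,0,-0.0007,0],[0.6,0,0,0,0],[0.72,0,0,0,0],[0.76,0,0,0,0],[0.8,0,0,0,0],[0.85,0,0,0,0],[0.9,0,0,0,0],[0.9,0,0,0,0],[0.9,0,0,0,0],[0.9,0,0,0,0]]'
python3 -m pendant '[[0.9,0,0,0.01,0],[0.9,0,0,0.02,0],[0.9,0,0,0.03,0],[0.9,0,0,0.035,0],[0.9,0,0,0.035,0],[0.9,0,0,0.03,0],[0.9,-0.02,0.01,0,0],[0.9,-0.03,0.02,0,0],[0.9,-0.03,0.02,0,0],[0.9,-0.02,0.02,0,0]]'
python3 - <<'E'
from h import *
s=r.state();P=r.camera_params('wrist');print(s['eef_pos'],s['tool_rot'],s['wrist_force'],P)
a=r.snapshot('wrist')[:,:,::-1];t=r.snapshot('top')[:,:,::-1];b=r.snapshot('side')[:,:,::-1]
cv2.imwrite('pics/w3.png',a);cv2.imwrite('pics/t3.png',t);
A=cv2.resize(t[185:305,290:410],(480,480),interpolation=cv2.INTER_CUBIC)
B=cv2.resize(b[190:310,220:300+20],(400,480),interpolation=cv2.INTER_CUBIC)[:,:320]
cv2.imwrite('pics/c3.png',np.hstack([A,B]))
E
```

```text
time_s: 6.92
eef_pos: [0.5237, 0.1399, 0.0131]
tool_rot: [180.0, -0.0, -80.4]
wrist_force: [0.5, -0.2, 0.3]
opening: 0.901
gripper_force: 0.0
time_s: 7.75
eef_pos: [0.4214, 0.2097, 0.174]
tool_rot: [-180.0, 0.0, -80.5]
wrist_force: [0.7, 0.3, -1.1]
opening: 0.895
gripper_force: 0.0
[0.42141371 0.20967487 0.17404696] [-1.79994716e+02  4.29386877e-02 -8.04584590e+01] [ 0.72952861  0.25002619 -1.11033817] {'fx': 313.20119348096824, 'fy': 313.20119348096824, 'cx': 313.39078544015644, 'cy': 199.14999524483204, 'rvec': array([-0.25686922,  3.07770285,  0.43423476]), 'tvec': array([ 0.45050087, -0.1523275 ,  0.28481483])}
```

View pics/c3.png

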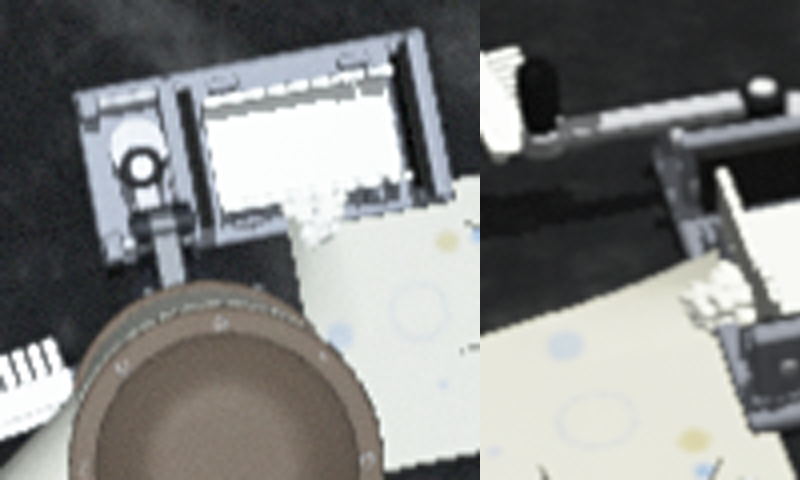

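View pics/w3.png

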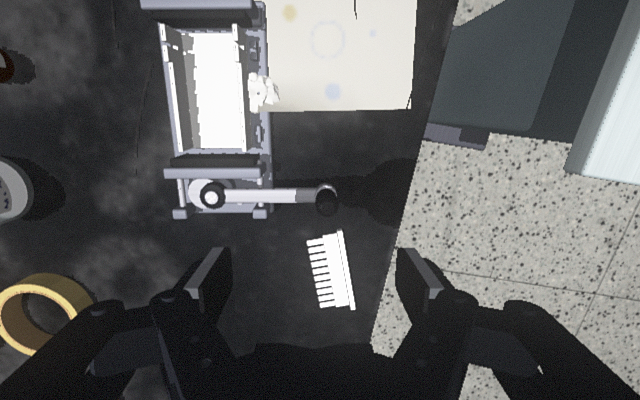

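The tray lies flat in the bay between the locators with its slot end at the fixed wall, and the scrap is only beside it. In the wrist view the knob top is near (326,203). I'll compare that with the geometric prediction.

```bash
python3 - <<'E'
from h import *
P=r.camera_params('wrist')
c=np.array([.524,.142]);
for yd in(9.6,):
  y=np.radians(yd);R=np.array([[np.cos(y),-np.sin(y)],[np.sin(y),np.cos(y)]])
  k=c+R@[-.1,.0875];p=c+R@[0,.0875];print(k,p,w2px('wrist',[[*k,.085],[*k,.051],[*p,.055]],P))
im=cv2.imread('pics/w3.png'); g=im.max(2)[170:230,300:350]
print(g[::3,::2])
for v in(203,):print(px2w('wrist',(326,v),.085,P))
print(px2w('wrist',(212,196),.055,P))
E
```

```text
[0.41080813 0.21159778] [0.50940773 0.22827465] [[328.65937589 205.92628065]
 [326.91344558 194.39411325]
 [211.54934279 195.17202595]]
[[ 48  49  57  46  54  47  48  51  45  48  53  45  51  51  51  51  50  44
   53  48  44  46  49  49  47]
 [ 52  48  61  54  51  49  51  48  53  45  53  41  46  51  44  42  40  55
   51  44  47  48  42  54  44]
 [ 58  55  52  46  50  53  46  53  46  46  43  50  51  51  47  46  37  41
   35  36  47  41  44  35  29]
 [ 38  50  47  44  33  39  37  44  36  30  41  38  47  31  32  40  38  36
   38  32  40  32  39  31  32]
 [ 38  39  39  40  43  40  37  34  40  41  37  39  47  41  37  39  36  47
   38  38  38  35  37  32  36]
 [ 41  39  39  39  36  36  40  37  40  48  75 104 145 175 101  83  47  37
   41  36  35  37  34  40  33]
 [ 81  87  83  89  90  84  89  79  83  97 147 126 111 107 123 137 116  74
   34  32  36  37  37  39  39]
 [138 137 136 137 137 139 138 140 113 126  34  35  34  34  28  31  54 127
   43  27  44  38  41  42  35]
 [138 131 139 133 136 137 139 126 120  29  32  43  26  26  33  31  32  42
   97  41  45  36  31  41  34]
 [129 130 132 131 1
[... 506 characters left out ...]
 [ 53  45  46  46  51  49  50  53  54  50  37  50  42  50  50  45  46  42
   43  55  54  53  53  56  53]
 [ 59  55  56  55  53  48  51  56  55  51  52  44  43  42  43  44  46  56
   52  56  55  54  55  53  59]
 [ 60  61  55  57  54  59  56  55  57  52  60  56  58  61  59  57  55  62
   59  58  58  53  54  57  48]
 [ 56  56  58  53  57  58  58  59  60  55  54  55  53  62  59  55  62  55
   57  54  56  57  55  56  56]
 [ 46  52  56  59  60  59  56  57  60  59  57  56  64  59  55  56  58  59
   55  61  60  56  59  57  56]
 [ 58  62  60  66  61  61  52  61  57  59  60  59  65  60  58  55  52  59
   61  53  60  60  62  60  65]]
[0.41326194 0.20962466 0.085     ]
[0.50896239 0.22895218 0.055     ]
```

```bash
python3 -m pendant '[[0.7,0,0,0,0.12],[0.7,0,0,0,0.12],[0.7,0,0,0,0.12],[0.7,0,0,0,0.12],[0.7,0,0,0,0.12],[0.7,0,0,0,0.12],[0.7,0,0,0,0.12],[0.7,0,0,0,0.12],[0.7,0,0,0,0.12],[0.7,0,0,0,0.12]]' 60
python3 -m pendant '[[0.7,-0.009,0.001,-0.01,0.12],[0.7,0,0,-0.01,0.12],[0.7,0,0,-0.01,0.1308],[0.7,0,0,-0.01,0],[0.7,0,0,0,0],[0.7,0,0,0,0],[0.7,0,0,0,0],[0.7,0,0,0,0],[0.7,0,0,0,0],[0.7,0,0,0,0]]'
python3 - <<'E'
from h import *
s=r.state();P=r.camera_params('wrist');print(s['eef_pos'],s['tool_rot'],s['joints'])
a=r.snapshot('wrist')[:,:,::-1];cv2.imwrite('pics/w4.png',a)
k=np.array([.412,.211]);print(w2px('wrist',[[*k,.085],[*k,.051]],P))
E
```

```text
time_s: 8.73
eef_pos: [0.4244, 0.2093, 0.1735]
tool_rot: [-180.0, -0.0, -11.4]
wrist_force: [-1.1, -0.1, 0.0]
opening: 0.7
gripper_force: 0.0
time_s: 9.57
eef_pos: [0.4149, 0.2111, 0.1336]
tool_rot: [-180.0, -0.0, 9.3]
wrist_force: [0.1, -0.2, 0.4]
opening: 0.701
gripper_force: 0.0
[0.41489489 0.21106293 0.13359903] [-1.79965206e+02 -4.82431780e-02  9.25482128e+00] [ 4.70419799e+01  1.24902697e+01 -2.92539717e+01  2.76704188e-03
 -4.81963131e+01  5.22110126e+01]
[[314.04892154 226.29686228]
 [313.95755482 210.12063831]]
```

View pics/w4.png

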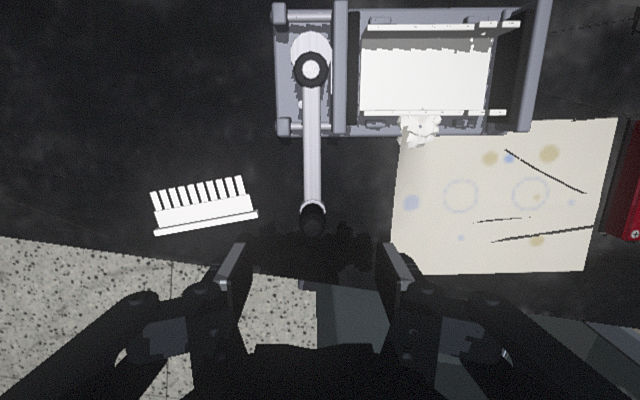

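The knob top is at about (313,222), within 3 mm of the prediction and centred between the fingers. I'll descend and grip.

```bash
python3 -m pendant '[[0.7,-0.001,0,-0.02,0],[0.7,0,0,-0.03,0],[0.7,0,0,-0.02,0],[0.7,0,0,-0.0095,0],[0.7,0,0,0,0],[0.3,0,0,0,0],[0,0,0,0,0],[0,0,0,0,0],[0,0,0,0,0],[0,0,0,0,0]]' 60
```

```text
time_s: 10.45
eef_pos: [0.4142, 0.2117, 0.0548]
tool_rot: [-179.9, -0.1, 9.3]
wrist_force: [-2.0, 1.5, 5.4]
opening: 0.194
gripper_force: 58.7
```

```bash
python3 -m pendant '[[0,0,0,0,0],[0,0,0,0,0],[0,0,0,0,0],[0,0,0,0,0],[0,0,0,0,0],[0,0,0,0,0],[0,0,0,0,0],[0,0,0,0,0],[0,0,0,0,0],[0,0,0,0,0]]'
python3 - <<'E'
from h import *
s=r.state();e=s['eef_pos'];print(e,s['tool_rot'],s['wrist_force'],s['ft_torque'])
piv=np.array([.5092,.2284]);d=e[:2]-piv;a0=np.arctan2(d[1],d[0]);print(np.linalg.norm(d),np.degrees(a0)%360)
# arc steps about the pivot, radius .1, from arm dir 189.6deg to 99.6deg
t=np.radians(189.6);k=piv+.1*np.array([np.cos(t),np.sin(t)]);print('geom knob',k)
n=18
th=t-np.linspace(0,np.pi/2,n+1);X=piv+.1*np.c_[np.cos(th),np.sin(th)]
print(np.round(np.diff(X,axis=0),4).tolist(), np.pi/2/n)
E
```

```text
time_s: 11.28
eef_pos: [0.4142, 0.2117, 0.0548]
tool_rot: [-179.9, -0.1, 9.3]
wrist_force: [-1.4, 2.1, 5.8]
opening: 0.193
gripper_force: 58.8
[0.41422538 0.21171264 0.05481517] [-1.79913219e+02 -1.23375270e-01  9.29720174e+00] [-1.36385449  2.14214377  5.81874365] [ 0.33491001  0.74346352 -0.05499456]
0.09642949124315091 189.96534560502658
geom knob [0.4106004  0.21172313]
[[-0.0011, 0.0087], [-0.0003, 0.0087], [0.0004, 0.0087], [0.0012, 0.0086], [0.0019, 0.0085], [0.0027, 0.0083], [0.0034, 0.008], [0.0041, 0.0077], [0.0047, 0.0073], [0.0054, 0.0069], [0.0059, 0.0064], [0.0065, 0.0058], [0.007, 0.0053], [0.0074, 0.0046], [0.0078, 0.004], [0.0081, 0.0033], [0.0083, 0.0026], [0.0085, 0.0018]] 0.08726646259971647
```

```bash
python3 -m pendant '[[0,-0.0011,0.0087,0,-0.0873],[0,-0.0003,0.0087,0,-0.0873],[0,0.0004,0.0087,0,-0.0873],[0,0.0012,0.0086,0,-0.0873],[0,0.0019,0.0085,0,-0.0873],[0,0.0027,0.0083,0,-0.0873],[0,0,0,0,0],[0,0,0,0,0],[0,0,0,0,0],[0,0,0,0,0]]'
```

```text
time_s: 12.12
eef_pos: [0.4188, 0.2623, 0.0548]
tool_rot: [-180.0, -0.0, -20.8]
wrist_force: [-0.5, -2.7, 6.4]
opening: 0.193
gripper_force: 58.8
```

```bash
python3 -m pendant '[[0,0.0034,0.008,0,-0.0873],[0,0.0041,0.0077,0,-0.0873],[0,0.0047,0.0073,0,-0.0873],[0,0.0054,0.0069,0,-0.0873],[0,0.0059,0.0064,0,-0.0873],[0,0.0065,0.0058,0,-0.0873],[0,0.007,0.0053,0,-0.0873],[0,0,0,0,0],[0,0,0,0,0],[0,0,0,0,0]]'
python3 -m pendant '[[0,0.0074,0.0046,0,-0.0873],[0,0.0078,0.004,0,-0.0873],[0,0.0081,0.0033,0,-0.0873],[0,0.0083,0.0026,0,-0.0873],[0,0.0085,0.0018,0,-0.0868],[0,0,0,0,0],[0,0,0,0,0],[0,0,0,0,0],[0,0,0,0,0],[0,0,0,0,0]]'
python3 - <<'E'
from h import *
s=r.state();print(s['eef_pos'],s['tool_rot'],s['wrist_force'],s['qvel'])
t=r.snapshot('top')[:,:,::-1];w=r.snapshot('wrist')[:,:,::-1];b=r.snapshot('side')[:,:,::-1]
cv2.imwrite('pics/t5.png',t)
A=cv2.resize(t[185:285,230:420],(570,300),interpolation=cv2.INTER_CUBIC)
B=cv2.resize(w,(480,300));C=cv2.resize(b[190:310,200:360],(300,300)[:1]+(225,))
o=np.zeros((600,800,3),np.uint8);o[:300,:570]=A;o[300:,:480]=B;o[300:525,490:790]=C
cv2.imwrite('pics/c5.png',o)
E
```

```text
time_s: 12.95
eef_pos: [0.4552, 0.3084, 0.0548]
tool_rot: [179.9, -0.1, -55.8]
wrist_force: [-1.9, -4.4, 8.9]
opening: 0.193
gripper_force: 59.1
time_s: 13.78
eef_pos: [0.4944, 0.3238, 0.0548]
tool_rot: [179.8, -0.2, -80.8]
wrist_force: [-4.1, -5.7, 9.0]
opening: 0.195
gripper_force: 59.2
[0.49439033 0.32375406 0.05483912] [179.80439486  -0.18568019 -80.83252676] [-4.1261495  -5.729296    8.95924065] [-0.02971339 -0.05691279 -0.01491821  0.01147913  0.00968592 -0.05375878]
```

View pics/c5.png

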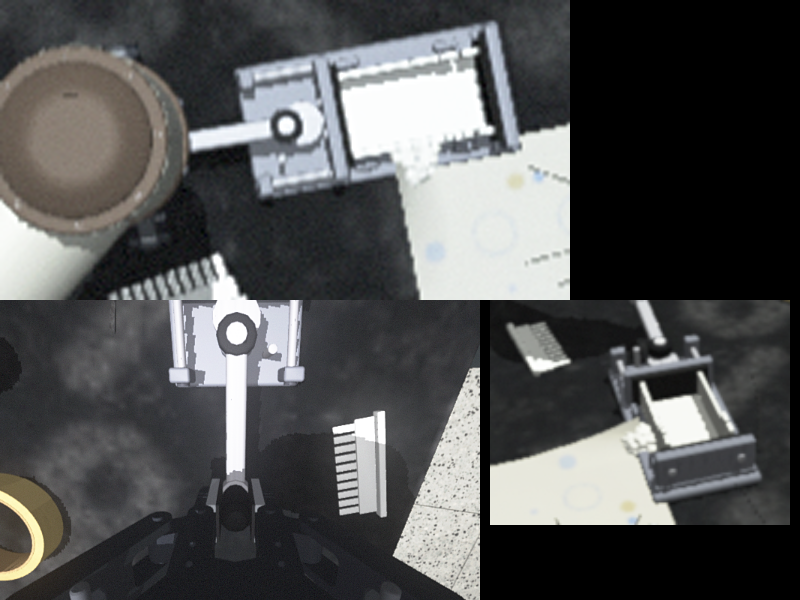

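The lever points straight out in line with the caster: hub (237,333) and knob (236,490) line up in the wrist view. The sliding wall has advanced, the tray lies square against the fixed wall, and the knob is held firmly.

```bash
python3 -c "
from rig import r
print(r.close_job())"
```

```text
the job is handed in; nothing more can be done
None
```

I handed the job in with the tray lying flat in the bay, slot end against the fixed wall, and the gripper still holding the lever at about 90°, its point of highest lift; no verdict came back and I had no direct reading of the gasket force on the tray.

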